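Free the bayonet filter cover and lay it in the cradle

TASK

Press the blue filter cover down on its suction unit, twist it a quarter turn anticlockwise to free it without forcing the lugs, lift it off and stand it upright, wholly on the round rubber pad, and let go of it. Then take it again and lay it gently on its side on the two rails of the cradle, centred, with its yellow grip end toward the robot and its open mouth toward the red-striped end of the cradle, and let go. Do not disturb the marker, clip, glue bottle or screwdriver.

Things in the scene. Friction and masses are not known exactly. Their poses are not given: they have to be found in the camera images.
- unit: Fixed grey suction unit, box 110 x 110 x 36 mm; origin at the centre of its underside, z up. From its top plate rises a white filter core 38 mm in diameter, 50 mm high, with a brass spring plunger on it that pushes the cover up (6 N locked, 9 N fully pressed). A look-only pipe stub leaves on its +x side.
- socket (a point): Centre of the unit's top plate, 36 mm above the bench, axes as the unit's. Round it two dark steel bayonet hoods (radius 28.5 to 41 mm, 25 mm high) hold the cover's lugs, which at the start point to +y and -y. Yellow marks, about 86 degrees anticlockwise from there, show where the lugs come free.
- cover: Loose blue cover, an upside-down cup 54 mm in outer diameter, 70 mm high (wall 4 mm, top 6 mm), 0.15 to 0.3 kg, centre of mass about 54 mm from the mouth. Origin at the centre of the open mouth, z toward the grip. Two yellow lugs at its mouth reach 34 mm from the axis along +y and -y (9 mm wide, 2 to 9 mm from the mouth). It starts locked, its x along the unit's x, its mouth 9 mm over the plate.
- cover_mid (a point): Middle of the blue body, on the axis 35 mm from the mouth. To free the cover, press it over 7 mm down (it meets the plate at 9 mm), keep it pressed while turning it anticlockwise seen from above by about 86 degrees (70 to 102; then a hard stop), and lift it straight up at least 75 mm to clear the core. It pops up 3 mm above its locked height when free.
- cover_grip (a point): Centre of the yellow bar grip on top of the cover, on its axis 83 mm from the mouth. The bar is 44 mm long (along the cover's x), 14 mm thick and 26 mm high; its top is 96 mm from the mouth.
- pad: Fixed black round rubber pad, 110 mm in diameter, top 8 mm above the bench; origin at the centre of its underside.
- cradle: Fixed aluminium plate 130 x 60 x 6 mm with two steel rails along its x, 110 mm long, 10 mm thick, axes 36 mm apart and 22 mm above the bench. Origin at the centre of its underside; x points away from the robot, to the red stripe. The cover lies on both rails, grip toward -x, its lugs up and down (between the rails) or out to the sides, not standing on a rail.
- cradle_axis (a point): Where the middle of the cover (cover_mid) comes when it lies centred on the rails: 48.5 mm above the bench over the cradle's centre.
- rack_left: Fixed black jig rack, bar 220 mm long (along its x), 26 mm wide, 16 mm high, with three square posts up to 27 mm wide, tops 94 mm above the bench, at -90, 0 and 90 mm along it. Origin at the centre of its underside. It stands between the left and middle places.
- rack_right: Fixed black jig rack like rack_left, between the middle and right places.
- marker: Bystander: marker pen, grey with a black cap, 133 mm long (along its x), 16 mm thick, lying on the bench at the far right.
- clip: Bystander: black moulded clip, 50 x 30 x 22 mm, on the bench at the far left.
- glue: Bystander: small upright bottle with red cap, 44 mm in diameter, 85 mm high, on the far side.
- driver: Bystander: screwdriver 160 mm long, lying on the far side; origin under its middle.
Mind the look-alikes: they are no part of the job. Several things have the shape of the cover; the one meant has the colours described above.

How it is judged:
By the outcome, as a careful person would: the job done as asked, in the order asked, and still so for the second after the job is handed in, with the robot touching nothing.
It also fails if it takes over 67 s, if anything falls off the work surface, if the arm or the gripper's body presses on something with over 40 N, if the wrist force passes 120 N, or if a joint passes its speed limit or range.

ROBOT

A 6-joint arm with a two-finger parallel gripper is mounted at the origin on the work surface. World frame = base frame: x ahead of the robot, y to its left, z up, the work surface at z = 0. Lengths are in m, angles in rad, forces in N, time in s.
With the tool pointing down it reaches from about 0.225 to 0.875 m from the base axis. Payload 3.4 kg.
Tool frame: the origin (TCP) lies midway between the tips of the shut fingers; the grasp point (between the pads) lies 19 mm behind it; z points along the fingers, y is the line along which they close (so a half turn about z gives the same grasp; the last joint's range is limited). The gripper opens to 85 mm and grips with 20 to 120 N. Pads are 22 mm wide; open, the fingers measure 114 mm over their backs; the gripper's body (76 mm by 85 mm) begins 54 mm behind the grasp point. The pads swing forward as they close: fully open they stand 13 mm farther back than shut.
Start: joints at [-1.443, 0.276, 1.505, -0, 1.361, -0.121], TCP at [0.142, -0.557, 0.231] pointing down, gripper open.
Joint ranges: [-2.89, 2.89], [-0.75, 2.08], [0.22, 2.7], [-1.18, 4.32], [0.11, 2.71], [-2.7, 2.7]. Speed limits (rad/s): [2.57, 2.57, 3.14, 3.14, 3.14, 3.14].

INTERFACE

Orientations are given as a unit quaternion [w, x, y, z].
In Python, from rig import * gives the robot as it stands.
- The arm moves only by the tool apply_moves, never from a script. Its argument "steps" is one flat list of numbers, 4 for each row, row after row: the shift along the world's x, y, z in cm, then the turn about the world's z in degrees. A call has 1 to 8 rows; each row is the pose to reach, as a shift and turn from the pose commanded when the call began; what a row does not reach only later rows make up. A row lasts 1/12 s, in which the tool goes at most 41.7 mm and 7.16 degrees, less where a joint would pass 70% of its speed; a pose out of reach is approached as far as the arm can. A call with a gripper value outside its range is refused whole. "jaw" is the closure in counts, from 0 (fully open) to 255 (shut), set as the call begins (left out, the last holds). The fingers move at their own pace and stop on an object; "newtons" is the grip in N (left out, the last holds). Time passes only in rows, so rows that repeat a pose let the fingers close. It gives the time, the measured TCP pose, the force, the opening and the grip force at its end, in the units of the state.
- get_state(): the state, without advancing time (a new reading comes with each control period).
- get_image(name): name is "side" or "top"; returns the picture (420x560x3 uint8, red, green, blue); there is no depth.
- calibration(name): a dict with "fx", "fy", "cx", "cy" (pixels), "xyz" and "rotation" of the camera in the world. Camera axes: x right, y up, looking along -z (the intrinsics and any distortion apply to the point x, -y, -z); pixel columns grow to the right and rows downward; lengths in m; the calibration is good to about 2 mm. A picture is of the moment at which its call begins. calibration takes no time and is no camera call.
- sign_off(): hands the job in; it is judged then, once.
The state is a dict: "clock": time; "qpos": joint angles; "qd": joint speeds; "effort": joint torques, N m; "position": TCP position; "ee_rot": TCP orientation; "contact_force": force on the tool from outside, world axes, zero at the start; "moment": the same for the moment, N m; "width": finger opening in m; "gripper_force": force on a finger pad.
Only numpy, scipy, OpenCV 4.12 (cv2) and the standard library are available. Lean on these libraries where they do the work, as an engineer would, in place of code of your own. Each camera call takes 0.05 s, during which the arm holds its last target. There are 200 camera calls.

## Working session

There is one attempt and no reset: what is moved stays moved. The work goes in short steps, Python scripts to look and compute and a tool call to move; the robot and the scene stay as the last step left them, time stands still between calls to the robot, and variables do not carry over. Pictures are saved under pics/ and viewed, at most 10 in all, crops included, and the job is handed in when it is done.

Besides the shell and the picture viewer there is one more tool, called in YAML: its name, and indented under it one key for each argument. apply_moves: Moves the arm, as the interface text tells. Its arguments: {"type":"object","properties":{"steps":{"type":"array","items":{"type":"number"}},"jaw":{"type":"number"},"newtons":{"type":"number"}},"required":["steps"]}

```bash
mkdir -p pics; ls
python3 - <<'E'
from rig import *
import cv2
for n in("top","side"):
    cv2.imwrite(f"pics/{n}0.png",get_image(n)[:,:,::-1]); print(n,calibration(n))
print(get_state())
E
```

```text
pics
top {'fx': 528.3788225141543, 'fy': 528.3788225141543, 'cx': 278.24820330003706, 'cy': 210.05901460682708, 'xyz': array([0.35857856, 0.00957099, 1.29592325]), 'rotation': array([ 0.70633364,  0.06109565, -0.06683032, -0.70206397])}
side {'fx': 492.9444853490172, 'fy': 492.9444853490172, 'cx': 281.95093307449685, 'cy': 204.51274770429393, 'xyz': array([0.01421297, 0.74026324, 1.20157871]), 'rotation': array([-0.2813083 , -0.10811663,  0.31936024,  0.89843501])}
{'clock': 0.1, 'qpos': array([-1.44301581e+00,  2.76568658e-01,  1.50600062e+00, -3.02147405e-06,
        1.36070019e+00, -1.20987779e-01]), 'qd': array([-8.76294676e-05, -1.71949263e-03, -1.35196095e-03,  2.43368676e-04,
        6.83490058e-04,  1.20973660e-03]), 'effort': array([ 1.35073202e-03, -4.17699015e+01, -2.46404725e+01, -5.35653612e-05,
        5.85480520e-03,  9.26372621e-06]), 'position': array([ 0.14151193, -0.5568357 ,  0.23050752]), 'ee_rot': array([-8.38392625e-04,  9.92273872e-01,  1.24063933e-01, -4.32476189e-06]), 'contact_force': array([-0.2026376 ,  0.47081147, -0.31894774]), 'moment': array([0.01281289, 0.01058571, 0.05418932]), 'gripper_force': 0.0, 'width': 0.08551138927953172}
```

View pics/top0.png

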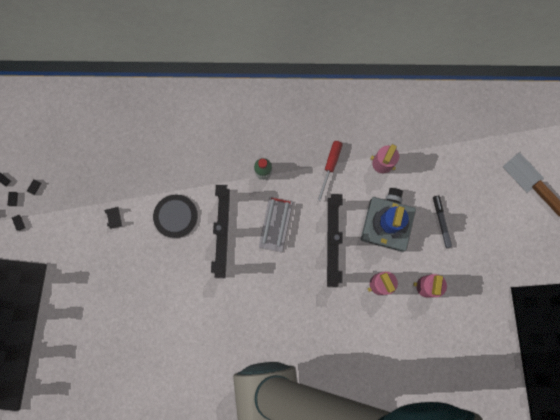

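View pics/side0.png

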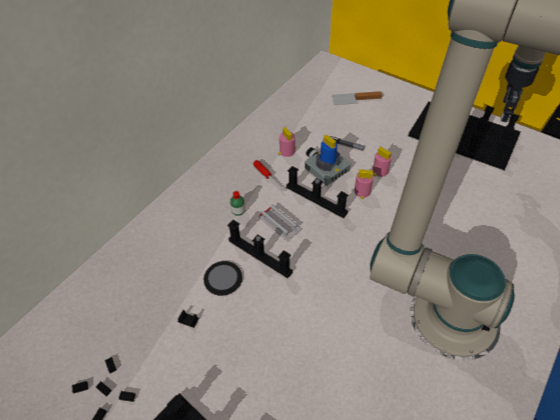

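The covers in the top view are the blue one with a yellow grip at (396,218) on the grey unit, and pink look-alikes at (386,158), (383,283) and (432,286). Only the blue one on the unit fits the description. The pad is at (175,216) and the cradle at (276,225). I'll confirm with enlarged crops.

```bash
cat > h.py <<'E'
from rig import *
import numpy as np, cv2
from scipy.spatial.transform import Rotation as R
def cam(n):
    c=calibration(n); w,x,y,z=c["rotation"]; return c,R.from_quat([x,y,z,w]).as_matrix()
def ray(n,u,v):
    c,M=cam(n); d=M@np.array([(u-c["cx"])/c["fx"],-(v-c["cy"])/c["fy"],-1]); return c["xyz"],d/np.linalg.norm(d)
def at(n,u,v,z):
    o,d=ray(n,u,v); return (o+d*(z-o[2])/d[2])[:2]
def proj(n,p):
    c,M=cam(n); q=M.T@(np.array(p)-c["xyz"]); return c["cx"]-c["fx"]*q[0]/q[2], c["cy"]+c["fy"]*q[1]/q[2]
def tile(im,u,v,w,h,s): # crop with origin u,v ; ticks each 10px
    t=cv2.resize(im[v:v+h,u:u+w],None,fx=s,fy=s,interpolation=cv2.INTER_CUBIC)
    for k in range(0,w,10): cv2.line(t,(k*s,0),(k*s,4),(255,255,255),1); cv2.putText(t,str(u+k),(k*s,14),0,.32,(255,255,0),1) if k%20==0 else 0
    for k in range(0,h,10): cv2.line(t,(0,k*s),(4,k*s),(255,255,255),1); cv2.putText(t,str(v+k),(6,k*s+4),0,.32,(255,255,0),1) if k%20==0 else 0
    return t
E
python3 - <<'E'
import cv2,numpy as np
from h import tile
t=cv2.imread('pics/top0.png');s=cv2.imread('pics/side0.png')
a=np.vstack([np.hstack([tile(t,355,182,66,75,6)[:,:396],tile(s,298,130,66,50,6)[:, :396].repeat(1,0) if 0 else tile(s,298,125,66,75,6)]),])
cv2.imwrite('pics/c1.png',a)
b=np.hstack([tile(t,250,188,60,75,6),tile(t,147,188,60,75,6)])
cv2.imwrite('pics/c2.png',b)
E
```

```text
(no output)
```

View pics/c1.png

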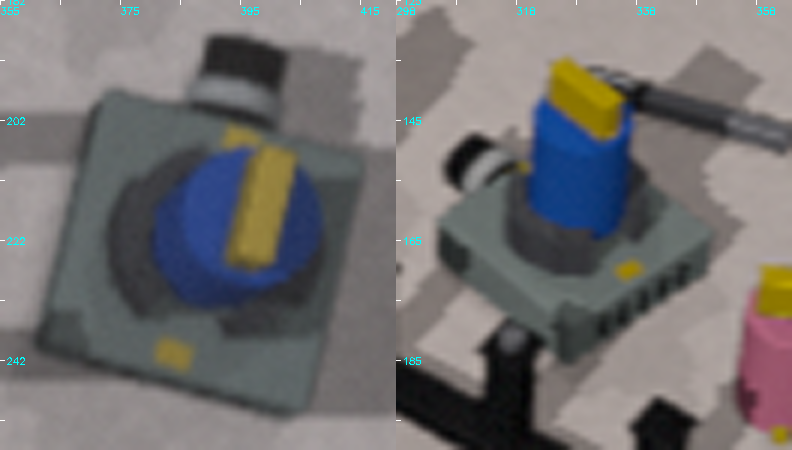

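View pics/c2.png

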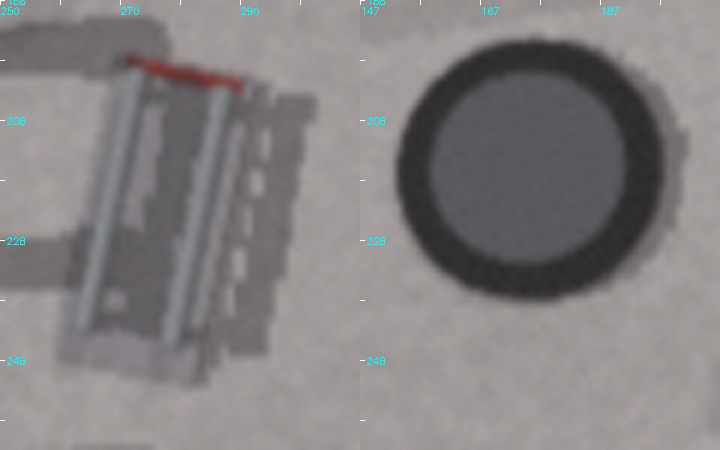

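Run:
```python
from h import *
f=lambda x,y,o:(o[0]+x/6,o[1]+y/6)
o=(355,182)
bar=at("top",*f(263,208,o),.141); d=at("top",*f(280,149.5,o),.141)-at("top",*f(246.5,267,o),.141)
m1=at("top",*f(241,136,o),.036);m2=at("top",*f(175,354,o),.036)
print("bar",bar,np.linalg.norm(d),np.degrees(np.arctan2(d[1],d[0])))
print("marks",(m1+m2)/2,np.degrees(np.arctan2(*(m1-m2)[::-1])))
c=[at("top",*f(x,y,o),.036) for x,y in((107,90),(364,155),(302,418),(40,345))]
print("unit",np.mean(c,0),[np.linalg.norm(c[i]-c[i-1]) for i in range(4)],[np.degrees(np.arctan2(*(a)[::-1])) for a in (c[0]-c[3],c[1]-c[2])])
print("pad",at("top",175.4,216.25,.008))
o=(250,188)
r=[at("top",*f(x,y,o),.027) for x,y in((135,70),(85,330),(220,85),(170,347))]
print("cradle",np.mean(r,0),[np.linalg.norm(r[0]-r[1]),np.linalg.norm(r[2]-r[3]),np.linalg.norm(r[0]-r[2])],[np.degrees(np.arctan2(*(a)[::-1])) for a in (r[0]-r[1],r[2]-r[3])])
c2=[at("top",*f(x,y,o),.006) for x,y in((118,60),(57,360),(195,384),(262,85))];print(np.mean(c2,0))
b=bar
for z in (.141,.115): print(z,proj("side",[*b,z]))
print(np.degrees(np.arctan2(d[1],d[0])))
w,x,y,z=get_state()["ee_rot"];print(R.from_quat([x,y,z,w]).as_matrix())
```

```text
bar [ 0.55707377 -0.2672438 ] 0.046390845485513046 -17.58340634512163
marks [ 0.56012553 -0.26975152] -18.351366920117893
unit [ 0.55739558 -0.26767339] [np.float64(0.10865054203911781), np.float64(0.10685036670338269), np.float64(0.1109304129160758), np.float64(0.10791210940723517)] [np.float64(-15.861292414215923), np.float64(-15.290850128103843)]
pad [0.57724628 0.25352609]
cradle [0.56024755 0.00650638] [np.float64(0.10858149322866939), np.float64(0.1093122762320923), np.float64(0.03524588147430955)] [np.float64(-10.25889689041953), np.float64(-10.457982640083483)]
[0.557796  0.0041283]
0.141 (np.float64(330.00876150756955), np.float64(138.43976759840535))
0.115 (np.float64(329.5096174473026), np.float64(144.50725644719768))
-17.58340634512163
[[ 9.69216281e-01  2.46210790e-01 -2.16611269e-04]
 [ 2.46210805e-01 -9.69214875e-01  1.66275710e-03]
 [ 1.99445876e-04 -1.66490329e-03 -9.99998594e-01]]
```

The crop confirms the blue cover with the yellow grip as the target; the pink ones are decoys. I estimate the cover at (0.557, -0.268) with yaw about -17°, the pad at (0.577, 0.2535), and the cradle at (0.560, 0.0055) with yaw about -10.4°. Next I move above the cover.

apply_moves:
  steps: [20.8,14.4,0,-31,20.8,14.4,0,-31,20.8,14.4,0,-31,20.8,14.4,0,-31,20.8,14.4,0,-31,20.8,14.4,0,-31,20.8,14.4,0,-31]
  jaw: 90
  newtons: 60

```text
clock: 0.68
position: [0.3532, -0.4095, 0.231]
ee_rot: [-0.002, 0.99, -0.144, 0.001]
contact_force: [0.2, -0.9, -0.4]
width: 0.0551
gripper_force: 0.0
```

apply_moves:
  steps: [20.8,14.4,-4,0,20.8,14.4,-4,0,20.8,14.4,-4,0,20.8,14.4,-4,0,20.8,14.4,-4,0,20.8,14.4,-4,0,20.8,14.4,-4,0,20.8,14.4,-4,0]

```text
clock: 1.35
position: [0.559, -0.2671, 0.1898]
ee_rot: [-0.001, 0.99, -0.144, -0.001]
contact_force: [-1.2, -0.2, 0.7]
width: 0.0554
gripper_force: 0.0
```

Run:
```python
from h import *
t=get_image("top");s=get_image("side")
cv2.imwrite('pics/c3.png',np.hstack([tile(t[:,:,::-1].copy(),355,182,66,75,6),tile(s[:,:,::-1].copy(),290,110,66,75,6)]))
st=get_state();w,x,y,z=st["ee_rot"];M=R.from_quat([x,y,z,w]).as_matrix()
print(st["clock"],st["position"],np.degrees(np.arctan2(M[1,0],M[0,0])),st["width"],st["contact_force"])
print([proj(n,st["position"]) for n in("top","side")])
```

```text
1.45 [ 0.55686495 -0.26941537  0.19079172] -16.698408910831642 0.055476962184555126 [ 0.00663494  1.03229    -0.49162054]
[(np.float64(405.30703249944594), np.float64(212.8444140276918)), (np.float64(331.43370022054216), np.float64(125.99601420100396))]
```

View pics/c3.png

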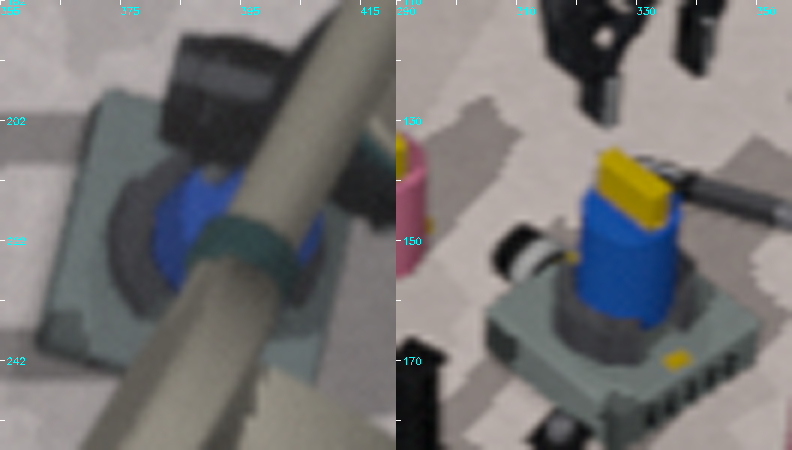

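The fingers straddle the bar, and the side view agrees with the estimate: bar top at about (330,138), tip midpoint at about (332,126). I'll descend and grip.

apply_moves:
  steps: [0,0.1,-3,0,0,0.1,-5,0,0,0.1,-6,0,0,0.1,-6.6,0,0,0.1,-7,0,0,0.1,-7.2,0]

```text
clock: 1.95
position: [0.5574, -0.2693, 0.1197]
ee_rot: [0.0, 0.989, -0.146, 0.0]
contact_force: [0.4, -0.1, 0.0]
width: 0.0554
gripper_force: 0.0
```

apply_moves:
  steps: [0,0,0,0,0,0,0,0,0,0,0,0,0,0,0,0,0,0,0,0,0,0,0,0,0,0,0,0]
  jaw: 255
  newtons: 70

```text
clock: 2.53
position: [0.5582, -0.2683, 0.1201]
ee_rot: [0.0, 0.989, -0.146, 0.001]
contact_force: [-0.3, 1.4, 3.7]
width: 0.0126
gripper_force: 69.6
```

apply_moves:
  steps: [0,0,-0.2,0,0,0,-0.4,0,0,0,-0.6,0,0,0,-0.8,0,0,0,-0.8,0,0,0,-0.8,0]

```text
clock: 3.03
position: [0.5582, -0.2683, 0.1118]
ee_rot: [-0.0, 0.989, -0.146, 0.001]
contact_force: [0.9, 1.2, 7.5]
width: 0.0124
gripper_force: 69.9
```

apply_moves:
  steps: [0,0,0,5,0,0,0,10,0,0,0,15,0,0,0,20,0,0,0,20]

```text
clock: 3.45
position: [0.5582, -0.2694, 0.1119]
ee_rot: [0.001, 1.0, 0.03, 0.001]
contact_force: [0.6, -0.7, 6.3]
width: 0.0124
gripper_force: 69.9
```

Run:
```python
from rig import *
s=get_state();print(s["position"],s["contact_force"],s["moment"],s["ee_rot"])
```

```text
[ 0.55817417 -0.26943338  0.11189939] [ 0.56729253 -0.66146807  6.33663337] [-0.03115755 -0.01460691  0.04956588] [1.19420638e-03 9.99550232e-01 2.99565732e-02 7.15588730e-04]
```

Turning freely; I continue to 86°.

apply_moves:
  steps: [0,0,0,6,0,0,0,12,0,0,0,18,0,0,0,24,0,0,0,30,0,0,0,36,0,0,0,36]

```text
clock: 4.03
position: [0.5584, -0.2697, 0.112]
ee_rot: [0.002, 0.941, 0.338, 0.001]
contact_force: [0.1, -0.5, 6.2]
width: 0.0124
gripper_force: 69.9
```

apply_moves:
  steps: [0,0,0,6,0,0,0,12,0,0,0,18,0,0,0,24,0,0,0,28,0,0,0,30,0,0,0,30]

```text
clock: 4.62
position: [0.5592, -0.27, 0.1123]
ee_rot: [0.003, 0.823, 0.569, 0.001]
contact_force: [1.8, -0.8, 6.5]
width: 0.0125
gripper_force: 69.9
```

Run:
```python
from rig import *
import numpy as np
s=get_state();print(s["position"],s["contact_force"],s["moment"],s["ee_rot"],np.degrees(2*np.arctan2(s["ee_rot"][2],s["ee_rot"][1])))
```

```text
[ 0.55922846 -0.26998036  0.11225225] [ 1.83836515 -0.77862976  6.4851169 ] [-0.18154766 -0.38252646 -0.01398921] [2.54721848e-03 8.22510239e-01 5.68744245e-01 6.33602552e-04] 69.32568199069036
```

apply_moves:
  steps: [0,0,0.4,0,0,0,0.8,0,0,0,1.2,0,0,0,1.6,0,0,0,2.0,0,0,0,2.5,0,0,0,3,0,0,0,3,0]

```text
clock: 5.28
position: [0.5575, -0.2686, 0.141]
ee_rot: [-0.0, 0.823, 0.568, -0.0]
contact_force: [3.2, -2.1, -2.2]
width: 0.0126
gripper_force: 69.0
```

Run:
```python
from h import *
t=get_image("side")
cv2.imwrite('pics/c4.png',tile(t[:,:,::-1].copy(),285,80,80,95,6))
s=get_state();print(s["position"],s["contact_force"],s["moment"],s["width"])
```

```text
[ 0.557499   -0.26858821  0.14099608] [ 2.54781948 -2.57604479 -1.51774722] [-0.68322061 -0.72117554  0.06853378] 0.012676647297086686
```

View pics/c4.png

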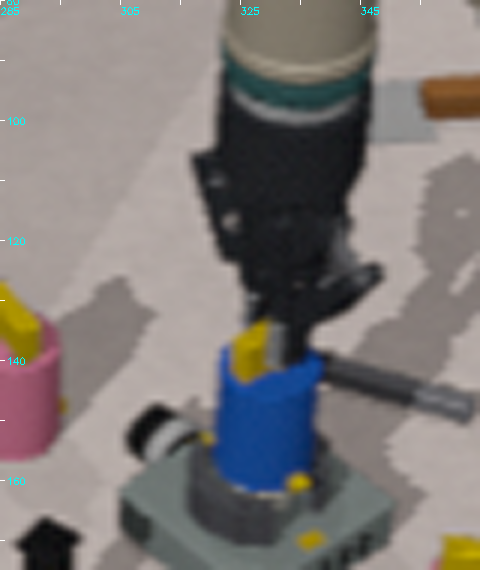

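The cover is free and rising: body at about (329,150), lug clear at (334,160). I continue straight up with a 1 mm relief toward the measured side force.

apply_moves:
  steps: [0.1,-0.1,0.8,0,0.1,-0.1,1.6,0,0.1,-0.1,2.4,0,0.1,-0.1,3.4,0,0.1,-0.1,4.4,0,0.1,-0.1,5.4,0,0.1,-0.1,6.4,0,0.1,-0.1,7.4,0]

```text
clock: 6.0
position: [0.5584, -0.2691, 0.2167]
ee_rot: [0.0, 0.823, 0.568, 0.0]
contact_force: [0.7, -0.2, -1.7]
width: 0.0124
gripper_force: 69.1
```

apply_moves:
  steps: [0,0,2,0,0,0,4,0,0,0,4,0]

```text
clock: 6.25
position: [0.5605, -0.2704, 0.2604]
ee_rot: [0.004, 0.823, 0.568, 0.002]
contact_force: [1.3, 0.1, -1.8]
width: 0.0127
gripper_force: 69.4
```

Run:
```python
from h import *
s=get_state();print(s["position"],s["contact_force"],s["moment"],s["width"])
```

```text
[ 0.5604602  -0.27041885  0.26036847] [ 1.2979896   0.06133343 -1.83492254] [-0.0036395  -0.00964673 -0.00040671] 0.012746747994599133
```

apply_moves:
  steps: [0.9,26.1,0,-40,0.9,26.1,0,-40,0.9,26.1,0,-40,0.9,26.1,0,-40,0.9,26.1,0,-40,0.9,26.1,0,-40,0.9,26.1,0,-40,0.9,26.1,0,-40]

```text
clock: 6.92
position: [0.5667, -0.0034, 0.2548]
ee_rot: [-0.002, 0.967, 0.255, -0.0]
contact_force: [0.2, 0.2, -0.3]
width: 0.0125
gripper_force: 69.3
```

apply_moves:
  steps: [0.9,26.1,0,-40,0.9,26.1,0,-40,0.9,26.1,0,-40,0.9,26.1,0,-40,0.9,26.1,0,-40,0.9,26.1,0,-40,0.9,26.1,0,-40,0.9,26.1,0,-40]

```text
clock: 7.58
position: [0.5763, 0.2577, 0.2542]
ee_rot: [-0.002, 0.996, -0.091, -0.001]
contact_force: [0.9, -0.6, -2.0]
width: 0.0124
gripper_force: 69.4
```

apply_moves:
  steps: [0,0,-4,0,0,0,-8,0,0,0,-12,0,0,0,-14,0,0,0,-15,0,0,0,-15,0,0,0,-15,0]

```text
clock: 8.17
position: [0.5775, 0.252, 0.1058]
ee_rot: [0.0, 0.996, -0.094, 0.0]
contact_force: [0.7, 0.1, -1.6]
width: 0.0128
gripper_force: 69.2
```

Run:
```python
from h import *
t=get_image("top");s=get_image("side")
st=get_state();print(st["clock"],st["position"],st["contact_force"],np.degrees(2*np.arctan2(st["ee_rot"][2],st["ee_rot"][1])))
cv2.imwrite('pics/c5.png',np.hstack([tile(t[:,:,::-1].copy(),140,180,65,75,6),tile(s[:,:,::-1].copy(),190,225,65,75,6)]))
print(proj("side",[.5772,.2535,.008]))
```

```text
8.2667 [0.57841843 0.25273295 0.10750055] [ 0.35785442 -0.27223761 -1.52497815] -10.760832523860108
(np.float64(223.60065729569027), np.float64(276.32860331757007))
```

View pics/c5.png

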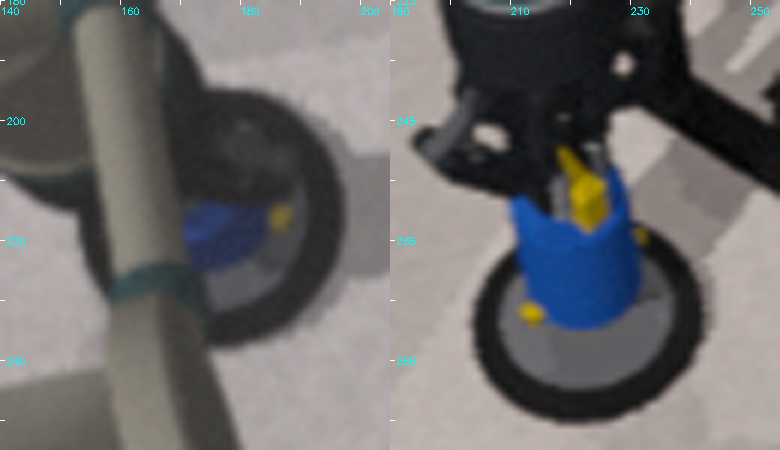

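The cover hangs upright over the middle of the pad (mouth rim at about (222,280) in the side view). I lower it until contact.

apply_moves:
  steps: [0,0,-1,0,0,0,-1.7,0,0,0,-2,0,0,0,-2.1,0,0,0,-2.2,0,0,0,-2.2,0]

```text
clock: 8.77
position: [0.5762, 0.2526, 0.0838]
ee_rot: [0.0, 0.996, -0.094, -0.0]
contact_force: [-2.1, -0.3, 2.2]
width: 0.0122
gripper_force: 69.9
```

apply_moves:
  steps: [0,0,-0.1,0,0,0,-0.1,0]

```text
clock: 8.93
position: [0.5761, 0.2528, 0.0837]
ee_rot: [0.0, 0.996, -0.094, -0.0]
contact_force: [-3.1, -0.8, 6.8]
width: 0.0121
gripper_force: 70.5
```

apply_moves:
  steps: [0,0,-0.1,0,0,0,-0.1,0]

```text
clock: 9.1
position: [0.5761, 0.2528, 0.0837]
ee_rot: [-0.0, 0.996, -0.094, 0.0]
contact_force: [-4.0, -1.3, 10.7]
width: 0.0126
gripper_force: 71.2
```

apply_moves:
  steps: [0,0,0.15,0,0,0,0.15,0]

```text
clock: 9.27
position: [0.5774, 0.2531, 0.0837]
ee_rot: [-0.001, 0.996, -0.094, 0.001]
contact_force: [-2.0, 0.7, 4.4]
width: 0.0121
gripper_force: 70.2
```

apply_moves:
  steps: [0,0,0,0,0,0,0,0,0,0,0,0,0,0,0,0,0,0,3,0,0,0,6,0,0,0,6,0,0,0,6,0]
  jaw: 110

```text
clock: 9.93
position: [0.5781, 0.2531, 0.1448]
ee_rot: [-0.001, 0.996, -0.094, 0.002]
contact_force: [0.5, -0.5, -0.8]
width: 0.0488
gripper_force: 0.0
```

apply_moves:
  steps: [0,0,0,0,0,0,0,0,0,0,0,0,0,0,0,0,0,0,0,0,0,0,0,0]

```text
clock: 10.43
position: [0.5764, 0.2526, 0.1423]
ee_rot: [0.0, 0.996, -0.094, -0.0]
contact_force: [0.7, 0.7, -0.0]
width: 0.0483
gripper_force: 0.0
```

Run:
```python
from h import *
t=get_image("top");s=get_image("side")
st=get_state();print(st["clock"],st["position"],st["contact_force"],st["width"])
cv2.imwrite('pics/c6.png',np.hstack([tile(t[:,:,::-1].copy(),140,180,65,75,6),tile(s[:,:,::-1].copy(),190,225,65,75,6)]))
for z in(.104,.078,.008):print(proj("side",[.5765,.2528,z]))
```

```text
10.5333 [0.57651059 0.2526605  0.14259   ] [-0.0628878   0.26099481  0.19924287] 0.04861014847711983
(np.float64(220.13654971348137), np.float64(257.38587726417967))
(np.float64(221.21208518106462), np.float64(262.709477055224))
(np.float64(223.95240578260345), np.float64(276.273297702187))
```

View pics/c6.png

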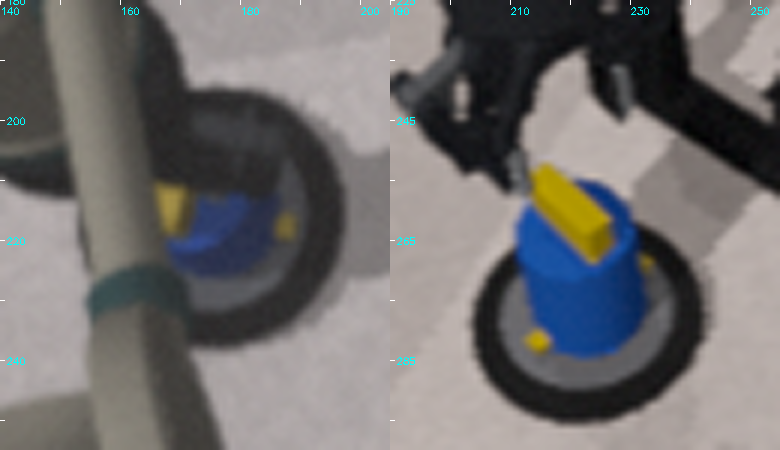

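The cover stands upright and released on the pad (bar top at about (220,258) in the side view). I regrip the bar higher with low force, so I can tip the cover about its near rim on the rubber, using the bar as the pivot.

apply_moves:
  steps: [0,0,-3,0,0,0,-4.8,0,0,0,-5.3,0,0,0,-5.5,0,0,0,-5.5,0]

```text
clock: 10.95
position: [0.5768, 0.2527, 0.0879]
ee_rot: [0.0, 0.996, -0.094, -0.0]
contact_force: [-0.0, 0.7, 0.6]
width: 0.0485
gripper_force: 0.0
```

apply_moves:
  steps: [0,0,0,0,0,0,0,0,0,0,0,0,0,0,0,0,0,0,0,0,0,0,0,0,0,0,0,0]
  jaw: 255
  newtons: 20

```text
clock: 11.53
position: [0.5775, 0.2532, 0.089]
ee_rot: [-0.001, 0.996, -0.094, 0.001]
contact_force: [0.4, 1.2, 5.9]
width: 0.0132
gripper_force: 25.6
```

apply_moves:
  steps: [0,0,-0.25,0,-0.8,0.14,-0.08,0,-1.53,0.28,0.09,0,-2.3,0.43,0.12,0,-3.1,0.58,0.15,0,-3.9,0.72,0.05,0,-4.66,0.86,-0.07,0,-4.66,0.86,-0.07,0]

```text
clock: 12.2
position: [0.5318, 0.2617, 0.0899]
ee_rot: [-0.001, 0.996, -0.093, 0.004]
contact_force: [3.3, -1.5, 12.2]
width: 0.0136
gripper_force: 27.3
```

Run:
```python
from h import *
t=get_image("top");s=get_image("side")
st=get_state();print(st["clock"],st["position"],st["contact_force"],st["moment"],st["width"])
cv2.imwrite('pics/c7.png',np.hstack([tile(s[:,:,::-1].copy(),190,225,75,75,6)]))
```

```text
12.3 [0.53214672 0.26158892 0.08979792] [ 3.21510259 -1.98627184 12.35382518] [-0.3305545  -0.48568738 -0.00718238] 0.013039003876146241
```

View pics/c7.png

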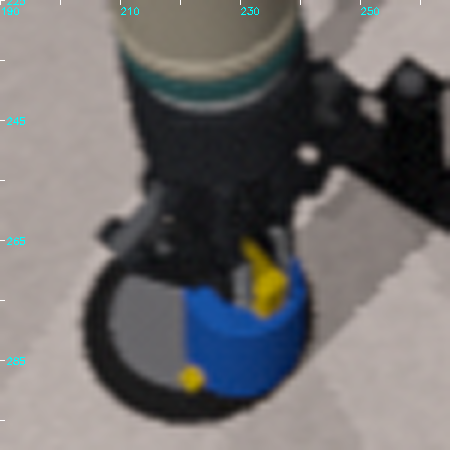

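The cover mostly slid on the rubber instead of tipping: the lug moved from (213,282) to (222,288). I'll use the pad's 8 mm step as a stop instead: grip firmly, lift, go to the pad's far side with the mouth just over the bench, and measure the tilt numerically.

apply_moves:
  steps: [0,0,0,0,0,0,0,0,0,0,2,0,0,0,4,0,3.5,-0.6,4,0,7,-1.3,4,0,10.5,-1.95,4,0,13.8,-2.6,4,0]
  newtons: 60

```text
clock: 12.97
position: [0.6674, 0.2351, 0.1256]
ee_rot: [0.0, 0.996, -0.093, -0.002]
contact_force: [0.3, 0.7, -1.8]
width: 0.0128
gripper_force: 60.0
```

apply_moves:
  steps: [0,0,0,0,0,0,0,0,0,0,0,0]

```text
clock: 13.22
position: [0.6656, 0.2352, 0.1251]
ee_rot: [0.001, 0.996, -0.094, -0.003]
contact_force: [0.4, -0.0, -2.9]
width: 0.0122
gripper_force: 60.0
```

```bash
cat >> h.py <<'E'
def blue(n):
    im=get_image(n).astype(int); r,g,b=im[...,0],im[...,1],im[...,2]
    return ((b>90)&(b>1.6*g)&(b>2*r)).astype(np.uint8)
def hull(n,P,th,yaw,off,shape=(420,560)):
    # P: bar pivot (axial off from mouth), th tilt (grip toward -tool x)
    t=np.array([np.cos(yaw),np.sin(yaw),0]);a=np.cos(th)*np.array([0,0,1])-np.sin(th)*t
    e1=np.array([-t[1],t[0],0]);e2=np.cross(a,e1);m=np.array(P)-off*a
    pts=[proj(n,m+h*a+.027*(np.cos(k)*e1+np.sin(k)*e2)) for h in(0,.07) for k in np.linspace(0,6.28,24)]
    M=np.zeros(shape,np.uint8);cv2.fillConvexPoly(M,cv2.convexHull(np.array(pts,np.float32)).astype(np.int32),1);return M
def tilt(n="side",offs=(.0875,)):
    B=blue(n);st=get_state();w,x,y,z=st["ee_rot"];yaw=2*np.arctan2(y,x);res=[]
    for th in range(-20,111,5):
        for off in offs:
            for dz in(.004,.0085,.013):
                H=hull(n,st["position"]+[0,0,dz],np.radians(th),yaw,off);res.append(((B&H).sum()/(B|H).sum(),th,off,dz))
    res.sort(reverse=True);return B.sum(),st["position"],[tuple(np.round(r,3)) for r in res[:4]]
E
python3 - <<'E'
from h import *
print(tilt()); print(tilt("top"))
s=get_state();print(s["clock"],s["contact_force"],s["moment"],s["width"])
E
```

```text
Traceback (most recent call last):
  File "h.py", line 31, in tilt
    H=hull(n,st["position"]+[0,0,dz],np.radians(th),yaw,off);res.append(((B&H).sum()/(B|H).sum(),th,off,dz))
  File "h.py", line 24, in hull
    pts=[proj(n,m+h*a+.027*(np.cos(k)*e1+np.sin(k)*e2)) for h in(0,.07) for k in np.linspace(0,6.28,24)]
         ~~~~^^^^^^^^^^^^^^^^^^^^^^^^^^^^^^^^^^^^^^^^^^
  File "h.py", line 11, in proj
    c,M=cam(n); q=M.T@(np.array(p)-c["xyz"]); return c["cx"]-c["fx"]*q[0]/q[2], c["cy"]+c["fy"]*q[1]/q[2]
        ~~~^^^
  File "h.py", line 5, in cam
    c=calibration(n); w,x,y,z=c["rotation"]; return c,R.from_quat([x,y,z,w]).as_matrix()
ValueError: time passes only in moves, steps and waits
```

```bash
sed -i 's/^def cam(n):/import functools\n@functools.cache\ndef cam(n):/' h.py
python3 - <<'E'
from h import *
print(tilt()); print(tilt("top"))
s=get_state();print(s["clock"],s["contact_force"],s["moment"],s["width"])
E
```

```text
(np.uint64(1165), array([0.66568309, 0.23561774, 0.12617902]), [(np.float64(0.182), np.float64(15.0), np.float64(0.088), np.float64(0.004)), (np.float64(0.182), np.float64(10.0), np.float64(0.088), np.float64(0.004)), (np.float64(0.18), np.float64(10.0), np.float64(0.088), np.float64(0.013)), (np.float64(0.18), np.float64(10.0), np.float64(0.088), np.float64(0.008))])
(np.uint64(101), array([0.66600517, 0.23574782, 0.1266912 ]), [(np.float64(0.007), np.float64(10.0), np.float64(0.088), np.float64(0.004)), (np.float64(0.007), np.float64(15.0), np.float64(0.088), np.float64(0.004)), (np.float64(0.007), np.float64(15.0), np.float64(0.088), np.float64(0.008)), (np.float64(0.007), np.float64(15.0), np.float64(0.088), np.float64(0.013))])
13.3667 [ 0.59804504  0.64294046 -1.44765432] [-0.01098494 -0.00140333 -0.01140079] 0.012405231395796962
```

```bash
python3 - <<'E'
s=open('h.py').read()
s=s.replace("w,x,y,z=st[\"ee_rot\"];yaw=2*np","cc=proj(n,st['position']-[0,0,.03]);W=np.zeros_like(B);cv2.circle(W,(int(cc[0]),int(cc[1])),45,1,-1);B=B&W;w,x,y,z=st[\"ee_rot\"];yaw=2*np")
open('h.py','w').write(s)
E
python3 - <<'E'
from h import *
print(tilt())
E
```

```text
(np.uint64(256), array([0.66639471, 0.23574382, 0.12704018]), [(np.float64(0.495), np.float64(15.0), np.float64(0.088), np.float64(0.004)), (np.float64(0.48), np.float64(10.0), np.float64(0.088), np.float64(0.013)), (np.float64(0.479), np.float64(10.0), np.float64(0.088), np.float64(0.008)), (np.float64(0.471), np.float64(10.0), np.float64(0.088), np.float64(0.004))])
```

The cover is tilted about 10–15° in the right direction. I lower beside the pad's far edge, then push toward the pad with a light grip.

apply_moves:
  steps: [0,0,-2,0,0,0,-3.2,0,0,0,-3.8,0,0,0,-4.0,0,0,0,-4.0,0,0,0,-4.0,0]

```text
clock: 13.92
position: [0.6682, 0.2354, 0.0875]
ee_rot: [-0.0, 0.996, -0.094, 0.0]
contact_force: [-0.4, 0.1, -1.8]
width: 0.0126
gripper_force: 59.9
```

apply_moves:
  steps: [-0.6,0.11,0,0,-1.2,0.22,0,0,-2.3,0.43,0,0,-3.04,0.56,0.04,0,-3.77,0.7,0.08,0,-4.5,0.83,0,0,-5.24,0.97,-0.09,0,-5.24,0.97,-0.09,0]
  newtons: 20

```text
clock: 14.58
position: [0.6175, 0.2451, 0.0881]
ee_rot: [-0.0, 0.996, -0.093, 0.004]
contact_force: [4.7, -0.7, -0.4]
width: 0.0124
gripper_force: 58.9
```

Run:
```python
from h import *
print(tilt())
s=get_state();print(s["clock"],s["contact_force"],s["moment"],s["width"])
```

```text
(np.uint64(157), array([0.61770187, 0.24499778, 0.08811656]), [(np.float64(0.35), np.float64(30.0), np.float64(0.088), np.float64(0.004)), (np.float64(0.347), np.float64(25.0), np.float64(0.088), np.float64(0.013)), (np.float64(0.345), np.float64(25.0), np.float64(0.088), np.float64(0.008)), (np.float64(0.338), np.float64(25.0), np.float64(0.088), np.float64(0.004))])
14.6333 [ 3.64172074 -1.82836977 -0.30432871] [-0.31847424 -1.06747586 -0.01537023] 0.012961921478405452
```

It is turning about the pad edge (about 27°, 5 N). Continue along the arc.

apply_moves:
  steps: [-0.7,0.13,-0.2,0,-1.41,0.26,-0.43,0,-2.07,0.38,-0.77,0,-2.72,0.5,-1.1,0,-3.3,0.61,-1.55,0,-3.9,0.72,-2.0,0,-3.9,0.72,-2.0,0]
  jaw: 255
  newtons: 20

```text
clock: 15.22
position: [0.5744, 0.2526, 0.0656]
ee_rot: [0.0, 0.996, -0.093, -0.001]
contact_force: [1.3, -0.0, 4.0]
width: 0.0125
gripper_force: 55.6
```

Run:
```python
from h import *
print(tilt())
s=get_state();print(s["clock"],s["contact_force"],s["moment"],s["width"],s["gripper_force"])
```

```text
(np.uint64(45), array([0.57487144, 0.25267087, 0.06583325]), [(np.float64(0.083), np.float64(55.0), np.float64(0.088), np.float64(0.013)), (np.float64(0.081), np.float64(60.0), np.float64(0.088), np.float64(0.013)), (np.float64(0.08), np.float64(60.0), np.float64(0.088), np.float64(0.004)), (np.float64(0.08), np.float64(60.0), np.float64(0.088), np.float64(0.008))])
15.2667 [1.29650882 0.46756527 4.21695845] [ 0.11047919 -0.52000855  0.03510892] 0.012157211786315462 55.439443588256836
```

apply_moves:
  steps: [-0.5,0.1,-0.54,0,-1.02,0.19,-1.08,0,-1.42,0.27,-1.7,0,-1.82,0.34,-2.33,0,-2.1,0.4,-3.0,0,-2.4,0.45,-3.7,0,-2.4,0.45,-3.7,0]

```text
clock: 15.85
position: [0.55, 0.2566, 0.0277]
ee_rot: [0.001, 0.996, -0.094, -0.003]
contact_force: [-1.1, 1.7, 4.2]
width: 0.0125
gripper_force: 49.2
```

Run:
```python
from h import *
s=get_state();print(s["clock"],s["position"],s["contact_force"],s["moment"],s["width"],s["gripper_force"])
```

```text
15.85 [0.54995399 0.2566444  0.02774467] [-1.09611014  1.65146436  4.24682919] [ 0.11690078 -0.26423353  0.0856226 ] 0.012497185396149288 49.22191553181705
```

apply_moves:
  steps: [0,0,-0.15,0,0,0,-0.3,0,0,0,-0.3,0,0,0,-0.3,0]

```text
clock: 16.18
position: [0.5504, 0.2566, 0.0262]
ee_rot: [0.001, 0.996, -0.094, -0.002]
contact_force: [-2.6, 0.3, 6.3]
width: 0.0126
gripper_force: 49.7
```

Run:
```python
from h import *
s=get_state();print(s["clock"],s["position"],s["contact_force"],s["moment"],s["width"],s["gripper_force"])
```

```text
16.1833 [0.55036034 0.25659523 0.02620087] [-2.63629019  0.30865072  6.28595621] [-0.02635469 -0.01605763 -0.03624682] 0.012646627375488875 49.720426253043115
```

The cover is now lying on the pad. I firm up the grip, lift over the rack, and move to above the cradle.

apply_moves:
  steps: [0,0,0,0,0,0,0,0,0,0,0,0,0,0,2,0,0,0,5,0,0,0,9,0,0,0,13,0,0,0,15,0]
  jaw: 255
  newtons: 100

```text
clock: 16.85
position: [0.5524, 0.257, 0.1797]
ee_rot: [-0.001, 0.996, -0.094, 0.0]
contact_force: [1.6, 0.3, -1.0]
width: 0.0102
gripper_force: 97.8
```

apply_moves:
  steps: [-0.6,-3.5,0,0,-1.3,-7,0,0,-1.9,-10.5,0,0,-2.5,-14,0,0,-3.1,-17.5,0,0,-3.7,-21,0,0,-4.3,-24.1,0,0,-4.3,-24.1,0,0]

```text
clock: 17.52
position: [0.506, 0.011, 0.1747]
ee_rot: [0.002, 0.995, -0.096, -0.004]
contact_force: [-0.5, -0.5, -1.8]
width: 0.0106
gripper_force: 97.6
```

apply_moves:
  steps: [0,0,-2,0,0,0,-5,0,0,0,-7,0,0,0,-7,0,0,0,-7,0]

```text
clock: 17.93
position: [0.5073, 0.0163, 0.1046]
ee_rot: [-0.0, 0.996, -0.094, -0.003]
contact_force: [0.6, -0.9, -1.9]
width: 0.0107
gripper_force: 98.3
```

Run:
```python
from h import *
print(tilt("side",(.082,.085,.088,.091,.094)));print(tilt("top",(.082,.085,.088,.091,.094)))
s=get_state();print(s["clock"],s["contact_force"],s["moment"],s["width"],s["gripper_force"])
t=get_image("top")[:,:,::-1].copy();s=get_image("side")[:,:,::-1].copy()
cv2.imwrite('pics/c8.png',np.hstack([tile(t,245,180,65,75,6),tile(s,245,180,65,75,6)]))
```

```text
(np.uint64(258), array([0.50898713, 0.01609585, 0.10602055]), [(np.float64(0.466), np.float64(90.0), np.float64(0.094), np.float64(0.004)), (np.float64(0.461), np.float64(85.0), np.float64(0.094), np.float64(0.013)), (np.float64(0.457), np.float64(85.0), np.float64(0.094), np.float64(0.008)), (np.float64(0.455), np.float64(90.0), np.float64(0.094), np.float64(0.008))])
(np.uint64(0), array([0.51000935, 0.0159779 , 0.10687201]), [(np.float64(0.0), np.float64(110.0), np.float64(0.094), np.float64(0.013)), (np.float64(0.0), np.float64(110.0), np.float64(0.094), np.float64(0.008)), (np.float64(0.0), np.float64(110.0), np.float64(0.094), np.float64(0.004)), (np.float64(0.0), np.float64(110.0), np.float64(0.091), np.float64(0.013))])
18.0333 [ 0.48956623  0.27550701 -1.90470815] [0.03517003 0.07455611 0.0240803 ] 0.010688973259821226 98.32065559923649
```

apply_moves:
  steps: [0,0,-2,0,0,0,-4,0,0,0,-5,0,0,0,-5.6,0,0,0,-5.9,0,0,0,-6.0,0,0,0,-6.0,0]

```text
clock: 18.72
position: [0.5102, 0.0156, 0.0468]
ee_rot: [0.0, 0.996, -0.094, 0.001]
contact_force: [-0.3, -0.1, -1.3]
width: 0.0107
gripper_force: 98.3
```

Run:
```python
from h import *
print(tilt("side",(.079,.082,.085,.088,.091,.094,.097,.1)))
s=get_state();print(s["clock"],s["position"],s["contact_force"],s["moment"],s["width"],s["gripper_force"])
B=blue("side");ys,xs=np.nonzero(B);k=(xs<320)&(xs>230)&(ys<260)&(ys>170);print(k.sum(),xs[k].min(),xs[k].max(),ys[k].min(),ys[k].max())
for th in(80,90):
  H=hull("side",s["position"]+[0,0,.0085],np.radians(th),-.187,.0875);y,x=np.nonzero(H);print(H.sum(),x.min(),x.max(),y.min(),y.max())
```

```text
(np.uint64(255), array([0.51026752, 0.01562599, 0.0469228 ]), [(np.float64(0.489), np.float64(90.0), np.float64(0.1), np.float64(0.004)), (np.float64(0.486), np.float64(85.0), np.float64(0.1), np.float64(0.013)), (np.float64(0.486), np.float64(85.0), np.float64(0.1), np.float64(0.008)), (np.float64(0.483), np.float64(80.0), np.float64(0.1), np.float64(0.013))])
18.7667 [0.51026752 0.01562599 0.0469228 ] [ 0.29874297  0.0744794  -1.03620819] [-0.03357154  0.11659669  0.02085725] 0.010661371276413091 98.22029292583466
251 262 279 197 220
526 264 293 200 226
532 264 293 197 225
```

apply_moves:
  steps: [-0.2,0,0,0,-0.4,0.05,-0.2,0,-0.4,0.05,-0.4,0,-0.4,0.05,-0.4,0]

```text
clock: 19.15
position: [0.5055, 0.0162, 0.0426]
ee_rot: [0.0, 0.996, -0.094, 0.0]
contact_force: [-2.3, 1.2, 2.7]
width: 0.0108
gripper_force: 104.6
```

apply_moves:
  steps: [0,0,-0.1,0,0,0,-0.2,0,0,0,-0.2,0]

```text
clock: 19.4
position: [0.505, 0.0163, 0.0408]
ee_rot: [0.0, 0.996, -0.094, -0.0]
contact_force: [-4.6, 1.0, 6.9]
width: 0.0105
gripper_force: 108.1
```

apply_moves:
  steps: [0,0,-0.1,0,0,0,-0.2,0,0,0,-0.2,0]

```text
clock: 19.65
position: [0.5047, 0.0163, 0.0392]
ee_rot: [0.0, 0.996, -0.094, -0.0]
contact_force: [-7.0, -0.5, 10.9]
width: 0.0103
gripper_force: 111.6
```

apply_moves:
  steps: [0,0,0,0,0,0,0,0,0,0,0,0,0,0,0.1,0,0,0,0.1,0]
  jaw: 255
  newtons: 20

```text
clock: 20.07
position: [0.505, 0.0163, 0.0402]
ee_rot: [0.0, 0.996, -0.094, -0.0]
contact_force: [-4.2, 0.4, 9.2]
width: 0.0106
gripper_force: 109.5
```

Run:
```python
from h import *
s=get_state();print(s["clock"],s["position"],s["contact_force"],s["moment"],s["width"],s["gripper_force"])
```

```text
20.0667 [0.50500946 0.01626467 0.0402321 ] [-4.1829865   0.41337018  9.23668505] [-0.11185042  0.00821963 -0.00988298] 0.010596752270435945 109.52752746641636
```

apply_moves:
  steps: [0,0,0,0,0,0,0,0,0,0,0,0,0,0,0,0]
  jaw: 200

```text
clock: 20.4
position: [0.5058, 0.0162, 0.0391]
ee_rot: [0.0, 0.996, -0.094, 0.0]
contact_force: [-0.5, 0.2, 1.2]
width: 0.0187
gripper_force: 0.1
```

apply_moves:
  steps: [0,0,0,0,0,0,0,0,0,0,0,0,0,0,0,0]
  jaw: 130

```text
clock: 20.73
position: [0.5056, 0.0161, 0.0391]
ee_rot: [0.0, 0.996, -0.094, -0.0]
contact_force: [-0.6, -0.9, -0.0]
width: 0.0418
gripper_force: 0.0
```

apply_moves:
  steps: [0,0,2,0,0,0,5,0,0,0,9,0,0,0,13,0,-3,0,16,0,-7,0,17,0,-11,0,18,0,-15,0,18,0]

```text
clock: 21.4
position: [0.3553, 0.016, 0.2211]
ee_rot: [0.0, 0.996, -0.093, 0.002]
contact_force: [-0.4, -0.9, 0.8]
width: 0.0418
gripper_force: 0.0
```

apply_moves:
  steps: [-4,0,2,0,-8,0,4,0,-10,0,6,0,-10,0,6,0,-10,0,6,0]

```text
clock: 21.82
position: [0.2555, 0.0161, 0.2803]
ee_rot: [0.0, 0.996, -0.094, 0.003]
contact_force: [0.3, -0.4, 0.4]
width: 0.0422
gripper_force: 0.0
```

Run:
```python
from h import *
st=get_state();print(st["clock"],st["position"],st["contact_force"])
t=get_image("top")[:,:,::-1].copy();s=get_image("side")[:,:,::-1].copy()
cv2.imwrite('pics/c9.png',np.hstack([tile(t,245,180,65,75,6),tile(s,245,180,65,75,6)]))
for p in([.5595,.0055,.0755],[.5595+.035*.984,.0055-.035*.18,.0755],[.5595-.035*.984,.0055+.035*.18,.0755]):print(proj("top",p),proj("side",p))
```

```text
21.8167 [0.255463   0.01611364 0.28034394] [ 0.33125822 -0.37131174  0.37132158]
(np.float64(275.9443800732919), np.float64(219.56671302405303)) (np.float64(279.3488137336882), np.float64(207.27434874601838))
(np.float64(278.71137772053703), np.float64(205.13576028294682)) (np.float64(271.12328876599105), np.float64(200.84354664756157))
(np.float64(273.1492563948411), np.float64(234.14435379271433)) (np.float64(287.7590613027823), np.float64(213.8495689208121))
```

View pics/c9.png

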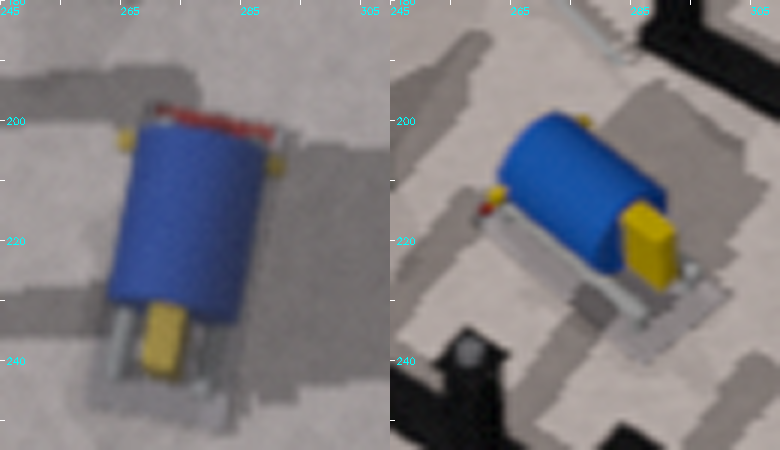

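The cover lies on both rails, mouth to the red stripe, grip toward the robot and lugs to the sides. It looks several mm too far toward the stripe (body rows 201–232 in the top view, 205–234 expected). I'll fit its position numerically.

Run:
```python
from h import *
from scipy.optimize import minimize
U=8
def fit(n):
    im=cv2.resize(get_image(n)[160:260,230:330],None,fx=U,fy=U,interpolation=cv2.INTER_CUBIC).astype(int);r,g,b=im[...,0],im[...,1],im[...,2]
    B=((b>g*1.35)&(b>r*1.6)&(b>60)).astype(np.uint8)
    def f(p):
        yaw=p[2];t=np.array([np.cos(yaw),np.sin(yaw),0]);e1=np.array([-t[1],t[0],0]);m=np.array([p[0],p[1],.0485])
        pts=[proj(n,m-h*t+.027*(np.cos(k)*e1+np.sin(k)*np.array([0,0,1]))) for h in(-.035,.035) for k in np.linspace(0,6.28,40)]
        q=((np.array(pts)-[230,160]+.5)*U-.5).astype(np.float32)
        M=np.zeros_like(B);cv2.fillConvexPoly(M,np.round(cv2.convexHull(q)).astype(np.int32),1)
        return 1-(B&M).sum()/(B|M).sum()
    o=minimize(f,[.562,.0055,-.182],method="Nelder-Mead",options=dict(initial_simplex=[[.562,.0055,-.18],[.57,.0055,-.18],[.562,.012,-.18],[.562,.0055,-.1]]))
    return o.x,1-o.fun
print(fit("top"),fit("side"))
```

```text
(array([ 0.57051556,  0.00548663, -0.22053397]), np.float64(0.8679331306990882)) (array([ 0.5693676 ,  0.00693705, -0.16884306]), np.float64(0.8034063568443712))
```

The fit gives the cover mid at x≈0.570 and the cradle centre at ≈0.560, so it is about 10 mm off. I regrip the bar at its middle, lift a few mm, shift 10 mm along the axis and relay.

apply_moves:
  steps: [4,0,0,0,8,-0.1,0,0,12,-0.1,-2,0,16,-0.1,-5,0,20,-0.1,-8,0,24,-0.15,-11,0,26.4,-0.15,-13,0,26.4,-0.15,-13,0]

```text
clock: 22.68
position: [0.5224, 0.0148, 0.1435]
ee_rot: [-0.0, 0.996, -0.093, -0.003]
contact_force: [-0.1, -0.2, -0.4]
width: 0.0417
gripper_force: 0.0
```

apply_moves:
  steps: [0,0,-3,0,0,0,-6,0,0,0,-8.5,0,0,0,-10,0,0,0,-10.8,0,0,0,-11.1,0,0,0,-11.1,0]

```text
clock: 23.27
position: [0.5195, 0.0148, 0.037]
ee_rot: [0.0, 0.996, -0.094, -0.001]
contact_force: [-0.1, -0.5, 0.0]
width: 0.0418
gripper_force: 0.0
```

apply_moves:
  steps: [0,0,0,0,0,0,0,0,0,0,0,0,0,0,0,0,0,0,0,0,0,0,0,0]
  jaw: 255
  newtons: 60

```text
clock: 23.77
position: [0.5206, 0.0147, 0.0392]
ee_rot: [-0.0, 0.996, -0.094, 0.001]
contact_force: [0.6, 0.7, 3.4]
width: 0.0133
gripper_force: 60.6
```

apply_moves:
  steps: [0,0,0.2,0,0,0,0.4,0,-0.3,0.05,0.4,0,-0.6,0.1,0.4,0,-1.0,0.18,0.4,0,-1.0,0.18,0.4,0,-1.0,0.18,0.2,0,-1.0,0.18,0,0]

```text
clock: 24.43
position: [0.5094, 0.0166, 0.039]
ee_rot: [0.0, 0.996, -0.094, -0.0]
contact_force: [-7.3, 1.9, 24.2]
width: 0.0128
gripper_force: 63.7
```

apply_moves:
  steps: [0,0,0,0,0,0,0,0]

```text
clock: 24.6
position: [0.5097, 0.0169, 0.0391]
ee_rot: [-0.0, 0.996, -0.094, 0.0]
contact_force: [-2.4, 0.8, 7.4]
width: 0.0132
gripper_force: 61.3
```

Contact made (7 N). Release gently, retreat and measure.

apply_moves:
  steps: [0,0,0.1,0,0,0,0.1,0,0,0,0.1,0,0,0,0.1,0]
  jaw: 200

```text
clock: 24.93
position: [0.5098, 0.0164, 0.0391]
ee_rot: [0.0, 0.996, -0.094, 0.0]
contact_force: [0.4, -0.4, 0.8]
width: 0.0185
gripper_force: 0.0
```

apply_moves:
  steps: [0,0,0,0,0,0,0,0,0,0,0,0,0,0,0,0]
  jaw: 130

```text
clock: 25.27
position: [0.5096, 0.0165, 0.0391]
ee_rot: [0.0, 0.996, -0.094, -0.0]
contact_force: [-0.2, -0.4, 0.2]
width: 0.0421
gripper_force: 0.0
```

apply_moves:
  steps: [0,0,2,0,0,0,5,0,0,0,9,0,0,0,13,0,-3,0,16,0,-7,0,17,0,-11,0,18,0,-15,0,18,0]

```text
clock: 25.93
position: [0.3593, 0.0164, 0.2211]
ee_rot: [0.0, 0.996, -0.093, 0.002]
contact_force: [0.2, 1.0, -0.2]
width: 0.0419
gripper_force: 0.0
```

apply_moves:
  steps: [-4,0,2,0,-8,0,4,0,-10,0,6,0,-10,0,6,0,-10,0,6,0]

```text
clock: 26.35
position: [0.2594, 0.0164, 0.2804]
ee_rot: [0.0, 0.996, -0.094, 0.003]
contact_force: [-0.6, 0.2, 1.3]
width: 0.042
gripper_force: 0.0
```

```bash
cat > fit.py <<'E'
from h import *
from scipy.optimize import minimize
U=8
def fit(n):
    im=cv2.resize(get_image(n)[160:260,230:330],None,fx=U,fy=U,interpolation=cv2.INTER_CUBIC).astype(int);r,g,b=im[...,0],im[...,1],im[...,2]
    B=((b>g*1.25)&(b>r*1.4)&(b>40)).astype(np.uint8);B=cv2.morphologyEx(B,cv2.MORPH_OPEN,np.ones((9,9)))
    def f(p):
        yaw=p[2];t=np.array([np.cos(yaw),np.sin(yaw),0]);e1=np.array([-t[1],t[0],0]);m=np.array([p[0],p[1],.0485])
        pts=[proj(n,m-h*t+.027*(np.cos(k)*e1+np.sin(k)*np.array([0,0,1]))) for h in(-.035,.035) for k in np.linspace(0,6.28,40)]
        q=((np.array(pts)-[230,160]+.5)*U-.5).astype(np.float32)
        M=np.zeros_like(B);cv2.fillConvexPoly(M,np.round(cv2.convexHull(q)).astype(np.int32),1)
        return 1-(B&M).sum()/(B|M).sum()
    o=minimize(f,[.562,.0055,-.182],method="Nelder-Mead",options=dict(initial_simplex=[[.562,.0055,-.18],[.57,.0055,-.18],[.562,.012,-.18],[.562,.0055,-.1]]))
    return o.x.round(4),1-o.fun
print(fit("top"),fit("side"),get_state()["clock"],get_state()["contact_force"])
im=get_image("top").astype(int)
# red stripe and yellow lug / bar centroids in the cradle region
r,g,b=im[...,0],im[...,1],im[...,2];w=np.zeros(r.shape,bool);w[185:255,255:300]=1
R_=(r>1.7*g)&(r>1.7*b)&(r>70)&w;Y=(r>1.5*b)&(g>1.25*b)&(r>80)&w
for m in(R_,Y):
    k,l,s,c=cv2.connectedComponentsWithStats(m.astype(np.uint8));print([(tuple(c[i].round(1)),int(s[i,4])) for i in range(1,k) if s[i,4]>2])
E
python3 fit.py
```

```text
(array([ 0.56  ,  0.0076, -0.212 ]), np.float64(0.9164891998783085)) (array([ 0.5591,  0.0078, -0.1984]), np.float64(0.8170655109603668)) 26.45 [ 0.21409863  0.03025398 -0.67909499]
[((np.float64(280.1), np.float64(200.0)), 14)]
[((np.float64(264.8), np.float64(207.2)), 6), ((np.float64(289.8), np.float64(212.2)), 6), ((np.float64(271.0), np.float64(240.8)), 67)]
```

Run:
```python
from h import *
p=at("top",277.3,209.7,.0485);print(p-.0295*np.array([.983,-.182]))
print(sign_off())
```

```text
[0.55896753 0.00767045]
the job is handed in; nothing more can be done
None
```

The blue cover was pressed, twisted free and stood on the pad, where I let go of it. It now lies on both cradle rails, centred to within about 2 mm by the camera fit, grip end toward the robot; the job was handed in at about 26.5 s, but I did not re-check the marker, clip, glue bottle or screwdriver at the end.

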